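# Fit the wide core bit into the collet chuck

## Robot

A 6-joint arm with a two-finger parallel gripper is mounted at the origin on the work surface. World frame = base frame: x ahead of the robot, y to its left, z up, the work surface at z = 0. Lengths are in m, angles in rad, forces in N, time in s.
With the tool pointing down it reaches from about 0.325 to 0.85 m from the base axis. Payload 15.5 kg.
Tool frame: the origin (TCP) lies midway between the tips of the shut fingers; the grasp point (between the pads) lies 19 mm behind it; y points along the fingers, x is the direction in which the jaws open and shut, and the axes are right-handed (so a half turn about y gives the same grasp; the last joint's range is limited). The gripper opens to 91 mm and grips with 3 to 60 N. Pads are 32 mm wide; open, the fingers measure 118 mm over their backs; the gripper's body (76 mm by 178 mm) begins 60 mm behind the grasp point.
Start: joints at [1.02, 0.494, 1.345, -0, 1.302, -0.096], TCP at [0.275, 0.561, 0.214] pointing down, gripper open.
Joint ranges: [-2.91, 2.91], [-0.82, 2.16], [0.22, 2.67], [-1.22, 4.37], [0.12, 2.79], [-3.08, 3.08]. Speed limits (rad/s): [1.89, 1.89, 2.57, 3.01, 3.01, 3.01].

## Interface

Orientations are given as a unit quaternion [x, y, z, w].
In Python, from workcell import arm gives the robot as it stands. The module is installed in compiled form; this text tells all that it offers.
- The arm moves only by the shell command python3 -m pendant 'ROWS' [FORCE]. ROWS is JSON, a list of rows, each a list of 7 numbers: the shift along the world's x, y, z scaled (see below), then the turn, a rotation vector about the world's x, y, z scaled (see below), then the closure, from -1 (fully open) to 1 (shut). In form: [[x, y, z, ax, ay, az, hand], ...]. A call has exactly 8 rows; each row shifts and turns the pose as measured when the row begins; what a row does not reach is not made up. The controller multiplies each number of a shift by 3 cm and each number of a turn by 0.08 rad. A row lasts 1/12 s, in which the tool goes at most 41.7 mm and 7.16 degrees, less where a joint would pass 70% of its speed; a pose out of reach is approached as far as the arm can. A call with a number of a shift or a turn outside -1 to 1 is refused whole. A call with a gripper value outside its range is refused whole. The fingers move at their own pace and stop on an object; FORCE is the grip in N (left out, the last holds). Time passes only in rows, so rows that do not move let the fingers close, or fill a call up. It gives the time, the measured TCP pose, the force and the opening at its end, in the units of the state.
- arm.observe(): the state, without advancing time (a new reading comes with each control period).
- arm.capture(name): name is "side" or "top"; returns a dict with "image" (384x512x3 uint8, blue, green, red), "camera_matrix" (3x3 intrinsics, pixels), "k1" (the pictures are not rectified: a ray, as slopes to the right and down, at radius r is drawn at 1 + k1 r^2 times it, then the intrinsics apply), "R" (3x3) and "t" (3): a world point X has camera coordinates R X + t. Camera axes: x right, y down, z forward; pixel columns grow to the right and rows downward; lengths in m; the calibration is good to about 2 mm. A picture is of the moment at which its call begins. There is no depth.
- arm.sign_off(): hands the job in, once; it reports no verdict.
Trained networks look in the newest picture that a camera, given by its name, has taken for a name from the list of things; names that differ only in an ending like _2 or _b are one class to them, and where a whole thing is asked for, a point or a joint stands for the part that bears it (a point fixed in the world has none). Each returns a list of dicts, best first, with "confidence" (0 to 1); they miss things now and then, are a little off and sometimes report something else, mostly with a low value. They report only what shows in the picture. A call takes as long as a camera call.
- arm.find_in(camera, label): "position" ([x, y, z] in m, in the coordinates of the camera as it stood for that picture, good to about 4 mm: the middle of the surface that is visible of it).
- arm.cut_out(camera, label): "pixels" (384x512 bool, what is visible of it).
The state is a dict: "clock": time; "q": joint angles; "qvel": joint speeds; "joint_efforts": joint torques, N m; "tool_pos": TCP position; "orientation": TCP orientation; "contact_force": force on the tool from outside, world axes, zero at the start; "wrist_torque": the same for the moment, N m; "finger_gap": opening from 0.0 (shut) to 1.0 (fully open).
Only numpy, scipy, OpenCV 4.12 (cv2) and the standard library are available. Lean on these libraries where they do the work, as an engineer would, in place of code of your own. Each camera call takes 0.05 s, during which the arm holds its last target.

## Task

Take the widest of the three core bits out of the wooden rack and set its shank into the collet of the chuck in the tool-change stand, fully home. Then turn the collet nut clockwise until the collet grips the bit upright and firmly, finger-tight by feel: do not ram the bit in, do not force the nut, and leave the other things on the bench alone.

Things in the scene. Friction and masses are not known exactly. Their poses are not given: they have to be found in the camera images.
- bit_wide: The core bit to fit, bare steel, 74 mm long, about 95 g: a 12 mm shank 49 mm long (foot chamfered 1.5 mm) and on top an open core tube of 26 mm diameter, 25 mm long. Origin: centre of the shank's foot; z runs up its axis, the tube's shoulder at z = 49 mm, its rim at 74 mm. It stands upright in one of the rack's holes; the other two bits are alike but with narrower tubes.
- bit_mid: The bit with the 18 mm tube (same shank and length, origin at the foot); stays in the rack.
- bit_small: The bit with the 14 mm tube (same shank and length, origin at the foot); stays in the rack.
- rack: Wooden rack fixed to the bench, 60 x 200 x 32 mm (x, y, z), origin at the centre of its underside. Three holes of 13.5 mm in a row along its y axis, 65 mm apart, 25 mm deep, hold the three bits shank down, in any order: a foot stands 7 mm above the bench, a tube's shoulder 56 mm and its rim 81 mm.
- stand: Tool-change stand bolted to the bench: a grey block 110 x 100 x 42 mm (x, y, z) with a chuck upright in it, nose up. Origin: centre of the block's underside, on the chuck's axis; z up. Heights over the bench: block 42 mm, flange (52 mm wide) 52 mm, then a 31 mm spindle, nut 75 to 103 mm. With the bit home, its tube's shoulder is 6 mm above the nut, its rim at 134 mm.
- bore_floor (a point): The centre of the bore's floor, on the chuck's axis, 60 mm above the bench. The bit is home when its foot rests here.
- mouth (a point): The centre of the nut's mouth, on the chuck's axis at the nut's top face, 103 mm above the bench. The mouth is a 45 degree funnel of 21 mm that narrows to a 14 mm hole about 3.5 mm down.
- spindle: The fixed spindle of the chuck, 31 mm diameter; its top inside the nut is the floor of the bore. Pushing the bit onto it with more than 40 N is ramming.
- nut: The collet nut on top of the chuck: a ribbed steel ring, 40 mm across its 12 flats, 28 mm tall, on the chuck's axis. Origin: centre of its lower face, 75 mm above the bench; z up; a flat faces along its x axis and every 30 degrees from it. Turning it clockwise seen from above closes the collet. It starts at a random angle, stays where it is left, and has no stop.
- nut_grip (a point): A point on the nut's axis, 8 mm below its top face (95 mm above the bench), a good height to hold it. The nut turns against an even friction of 0.22 N m for 0.6 to 1.9 rad until the jaws meet the shank; then the torque rises by about 0.8 N m per radian. A rise of 0.09 N m over the free turning barely grips, 0.12 to 0.2 N m (0.15 to 0.3 rad after first touch) is right, over 0.25 N m is forced.
- collet: The split collet inside the nut, seen through its mouth: six steel jaws, 34 mm tall, that close evenly on the shank, 1.5 mm each per radian of the nut, from 14 to 17.5 mm apart when open. Origin on the chuck's axis just above the bore's floor. Its grip is the sum of its jaws' forces on the shank: 60 N holds it, over 180 N spoils the collet.
- spanner: Bystander: flat hook spanner, steel, 135 mm long, 6 mm thick, lying by the stand. Not needed.
- vial: Bystander: small glass sample jar, 28 mm diameter, 55 mm tall, upright by the rack.
- bowl: Bystander: small antique terracotta bowl, 90 mm diameter, 45 mm tall; origin under its centre.
- brush: Bystander: brush with a wooden handle, lying on the bench.

How it is judged:
On the way, in this order (a step that is already met when the one before it is completed fails the run):
1. the wide bit's shank stands in the chuck, its foot on the floor of the bore (z of bit_wide in the frame of bore_floor between -0.003 and 0.003 m and horizontal distance between bit_wide and bore_floor below 0.005 m and angle between bit_wide's own z axis and vertical below 0.15 rad), for 0.2 s.
2. the collet grips the shank (contact force between bit_wide and collet above 60 N and z of bit_wide in the frame of bore_floor below 0.003 m), for 0.3 s.
At the end, for the whole second after the job is handed in: The wide bit stands in the chuck at rest, its foot within 3 mm of the bore's floor and 2 mm of the axis, upright within 3 degrees, gripped by the collet's jaws with more than 60 N in all, and let go (all of step 2 and z of bit_wide in the frame of bore_floor above -0.003 m and horizontal distance between bit_wide and bore_floor below 0.002 m and angle between bit_wide's own z axis and vertical below 0.05 rad and linear speed of bit_wide below 0.02 m/s); the robot touches nothing.
It fails at once if the nut is forced: the jaws press on the shank with more than 180 N in all (contact force between bit_wide and collet above 180 N).
It fails at once if the bit is rammed onto the bore's floor or the nut's mouth with more than 40 N (contact force between bit_wide and spindle above 40 N or contact force between bit_wide and nut above 40 N).
It fails at once if another bit is moved by more than 20 mm (distance of any of bit_mid, bit_small from where it was at the start of the episode above 0.02 m).
It fails at once if the bowl, the jar, the spanner or the brush is moved by more than 30 mm (distance of any of bowl, vial, spanner, brush from where it was at the start of the episode above 0.03 m).
It also fails if it takes over 72 s, if anything falls off the work surface, if the arm or the gripper's body presses on something with over 40 N, if the wrist force passes 120 N, or if a joint passes its speed limit or range.

## Working session

There is one attempt and no reset: what is moved stays moved. The work goes in short steps, Python scripts to look and compute and a shell command to move; the robot and the scene stay as the last step left them, time stands still between calls to the robot, and variables do not carry over. Pictures are saved under pics/ and viewed, and the job is handed in when it is done.

```bash
mkdir -p pics; ls; cat > h.py <<'E'
import numpy as np, cv2
from workcell import arm
def cap(n,f=None):
    c=arm.capture(n)
    if f: cv2.imwrite('pics/'+f,c['image'])
    return c
def ray(c,u,v):
    K=np.array(c['camera_matrix']);R=np.array(c['R']);t=np.array(c['t'])
    xd=np.array([(u-K[0,2])/K[0,0],(v-K[1,2])/K[1,1]]);x=xd.copy()
    for _ in range(30): x=xd/(1+c['k1']*(x@x))
    o=-R.T@t; d=R.T@np.array([x[0],x[1],1]); return o,d/np.linalg.norm(d)
def atz(c,u,v,z):
    o,d=ray(c,u,v); return o+d*(z-o[2])/d[2]
def tri(a,b):
    A=[];B=[]
    M=np.zeros((3,3));v=np.zeros(3)
    for o,d in (a,b):
        P=np.eye(3)-np.outer(d,d);M+=P;v+=P@o
    X=np.linalg.solve(M,v)
    return X,[np.linalg.norm((np.eye(3)-np.outer(d,d))@(X-o)) for o,d in (a,b)]
def proj(c,X):
    p=np.array(c['R'])@np.array(X)+np.array(c['t']);x=p[:2]/p[2];x=x*(1+c['k1']*(x@x));K=np.array(c['camera_matrix'])
    return np.array([K[0,0]*x[0]+K[0,2],K[1,1]*x[1]+K[1,2]])
def w(c,p): return np.array(c['R']).T@(np.array(p)-np.array(c['t']))
E
python3 - <<'E'
from h import *
np.set_printoptions(precision=4,suppress=True)
print(arm.observe())
for n in('side','top'):
    c=cap(n,n+'0.png')
    print(n,c['camera_matrix'],c['k1'],'pos',-np.array(c['R']).T@c['t'],c['R'])
    for l in ['bit_wide','bit_mid','bit_small','rack','stand','nut','collet','spanner','vial','bowl','brush']:
        for d in arm.find_in(n,l)[:3]: print(l,round(d['confidence'],2),w(c,d['position']))
E
```

```text
pics
{'clock': 0.0, 'q': array([ 1.0205,  0.4942,  1.3462, -0.    ,  1.3025, -0.0955]), 'qvel': array([-0.002 ,  0.0001, -0.0003, -0.0006,  0.0002,  0.0014]), 'joint_efforts': array([ -0.    , -87.8848, -38.1847,   0.0706,   0.0534,  -0.0001]), 'tool_pos': array([0.2743, 0.5611, 0.2133]), 'orientation': array([ 0.6001,  0.374 , -0.3748, -0.5996]), 'contact_force': array([-0.2259, -0.3282,  0.0864]), 'wrist_torque': array([-0.0132, -0.0131,  0.0008]), 'finger_gap': 1.0007335235749404}
side [[368.2527   0.     259.0246]
 [  0.     368.2527 186.9527]
 [  0.       0.       1.    ]] -0.03751352625589079 pos [0.163  0.5199 0.5387] [[-0.7788 -0.6272 -0.0039]
 [-0.3656  0.459  -0.8097]
 [ 0.5096 -0.6292 -0.5868]]
bit_wide 0.76 [0.5411 0.1368 0.07  ]
bit_wide 0.36 [ 0.4801 -0.1769  0.0385]
bit_mid 0.56 [0.525  0.1968 0.0714]
bit_small 0.45 [0.5572 0.08   0.0596]
rack 0.9 [0.5278 0.1605 0.0305]
stand 0.78 [ 0.4847 -0.1784  0.0414]
nut 0.53 [ 0.4897 -0.1818  0.097 ]
nut 0.35 [0.5284 0.198  0.0706]
spanner 0.74 [ 0.3918 -0.18    0.0071]
spanner 0.62 [ 0.489  -0.1828  0.0967]
spanner 0.44 [ 0.482  -0.1768  0.0396]
vial 0.56 [0.6195 0.1459 0.0326]
bowl 0.92 [ 0.7145 -0.0134  0.0291]
bowl 0.69 [ 0.482  -0.1751  0.0399]
brush 0.95 [0.7374 0.3158 0.019 ]
top [[462.247    0.     257.6274]
 [  0.     462.247  195.5971]
 [  0.       0.       1.    ]] -0.14141901337709 pos [0.3138 0.031  1.2793] [[-0.0168 -0.9999 -0.0027]
 [-0.9783  0.017  -0.2063]
 [ 0.2063 -0.0009 -0.9785]]
bit_wide 0.45 [0.5423 0.1321 0.0718]
bit_mid 0.44 [0.5323 0.197  0.0697]
rack 0.56 [0.5463 0.1295 0.0294]
stand 0.82 [ 0.4871 -0.1947  0.0435]
stand 0.63 [0.5416 0.1287 0.0292]
nut 0.56 [ 0.4893 -0.198   0.1014]
collet 0.58 [ 0.4872 -0.1969  0.0446]
spanner 0.72 [ 0.3939 -0.1813  0.0066]
vial 0.66 [0.5474 0.1338 0.0687]
vial 0.42 [0.6248 0.1388 0.0577]
bowl 0.96 [ 0.7164 -0.0062  0.0222]
brush 0.77 [0.7373 0.316  0.0135]
brush 0.34 [ 0.4888 -0.1989  0.0453]
```

```bash
python3 - <<'E'
import cv2
a=cv2.imread('pics/side0.png');cv2.imwrite('pics/side0b.png',cv2.resize(a,(800,600),interpolation=cv2.INTER_CUBIC))
a=cv2.imread('pics/top0.png');cv2.imwrite('pics/top0b.png',cv2.resize(a,(800,600),interpolation=cv2.INTER_CUBIC))
E
```

```text
(no output)
```

View pics/side0b.png

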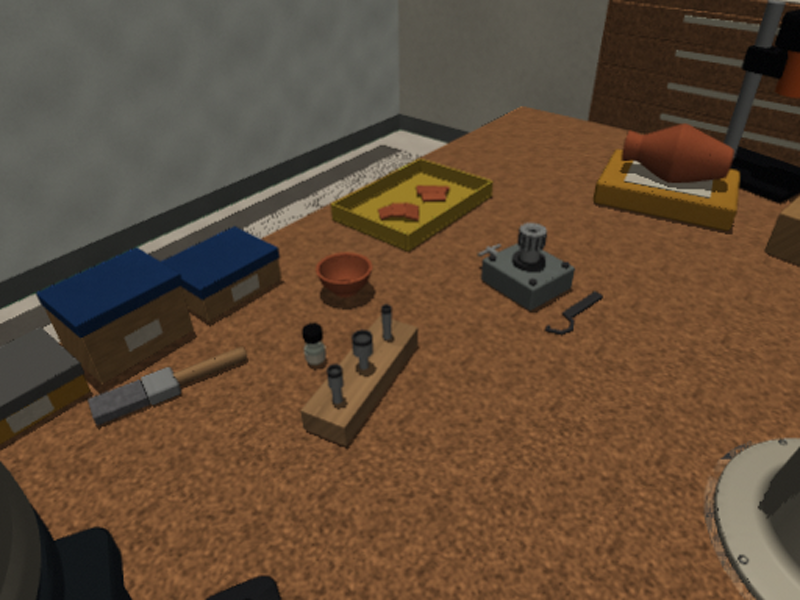

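View pics/top0b.png

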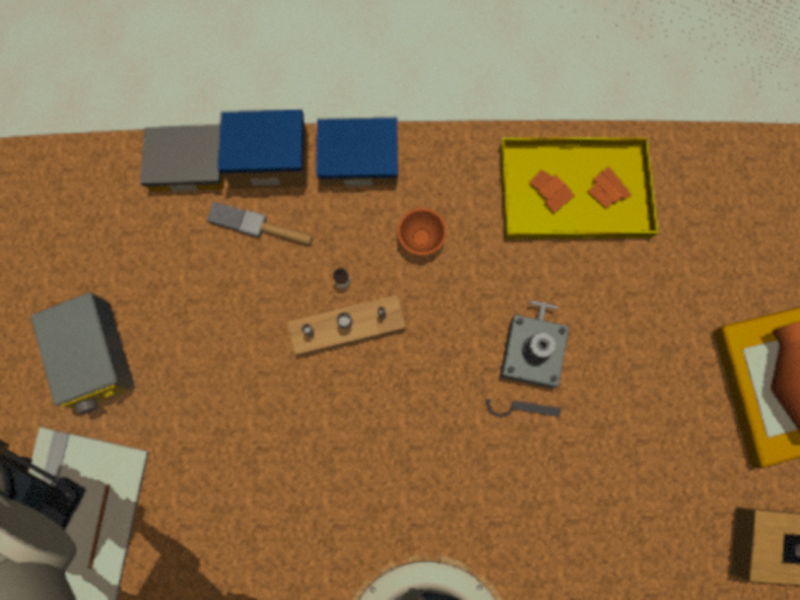

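Both views show the wide bit in the middle rack hole: side at about (363,340) and top at about (344,321) in the 800 px images. The chuck is at side (532,237) and top (541,344). I'll zoom in for the measurement.

```bash
python3 - <<'E'
import cv2,numpy as np
s=cv2.imread('pics/side0.png');t=cv2.imread('pics/top0.png')
def crop(im,cx,cy,h,f=8):
    return cv2.resize(im[cy-h:cy+h,cx-h:cx+h],None,fx=f,fy=f,interpolation=cv2.INTER_CUBIC)
h=22
o=np.vstack([np.hstack([crop(s,232,225,h),crop(s,340,155,h)]),np.hstack([crop(t,220,205,h),crop(t,347,220,h)])])
o=cv2.resize(o,(600,600))
for k in range(0,600,300):pass
cv2.imwrite('pics/z0.png',cv2.convertScaleAbs(o,alpha=1.6)); print(o.shape)
E
```

```text
(600, 600, 3)
```

View pics/z0.png

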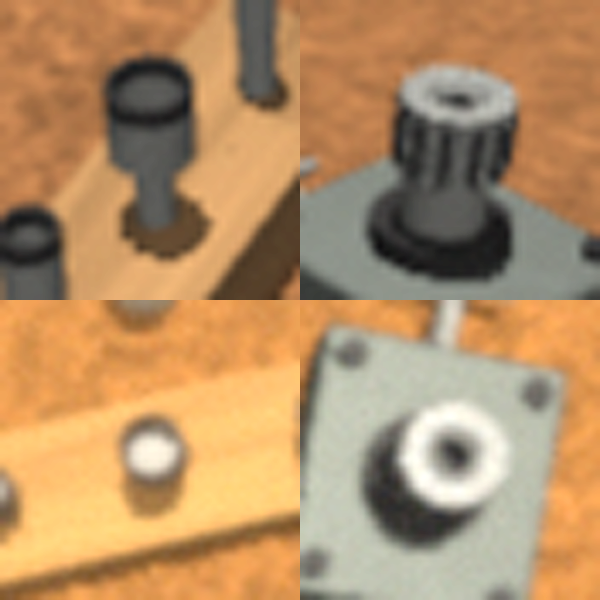

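```bash
python3 - <<'E'
from h import *
np.set_printoptions(precision=4,suppress=True)
s=cap('side');t=cap('top')
print('sidepos',-np.array(s['R']).T@s['t'])
for n,a,b,z in(('rim',(231.4,216.),(219.8,204.5),.081),('nut',(340.5,146.4),(347.2,220.2),.103)):
    print(n,tri(ray(s,*a),ray(t,*b)),atz(s,*a,z),atz(t,*b,z))
    print(np.linalg.norm(atz(t,*b,z)[:2]))
E
```

```text
sidepos [0.163  0.5199 0.5387]
rim (array([0.5459, 0.1312, 0.0759]), [np.float64(0.0008564514177122981), np.float64(0.0008564514177122659)]) [0.5425 0.1358 0.081 ] [0.5442 0.1303 0.081 ]
0.5595299981411893
nut (array([ 0.494 , -0.2007,  0.1004]), [np.float64(0.0008768903271914663), np.float64(0.0008768903271914209)]) [ 0.4929 -0.1961  0.103 ] [ 0.4928 -0.2005  0.103 ]
0.53201362250686
```

```bash
cat >> h.py <<'E'
from scipy.spatial.transform import Rotation as Ro
def st():
    o=arm.observe();R=Ro.from_quat(o['orientation']).as_matrix()
    print('t %.2f'%o['clock'],'p',o['tool_pos'].round(4),'x',R[:,0].round(3),'y',R[:,1].round(3),'yaw x %.1f deg'%np.degrees(np.arctan2(R[1,0],R[0,0])),'q',o['q'].round(3),'F',o['contact_force'].round(2),'T',o['wrist_torque'].round(3),'gap %.3f'%o['finger_gap'])
    return o,R
E
python3 - <<'E'
from h import *
st()
c=cap('top','a.png')
# rack direction from mid/small bits
m=arm.cut_out('top','rack')[0]['pixels'].astype('uint8')
p=np.argwhere(m)[:,::-1].astype('float32'); W=np.array([atz(c,u,v,.032)[:2] for u,v in p],'float32')
print(cv2.minAreaRect(W),len(W))
E
```

```text
t 1.30 p [0.2745 0.5615 0.2139] x [ 0.439  0.898 -0.   ] y [-0. -0. -1.] yaw x 63.9 deg q [ 1.021  0.494  1.345  0.     1.302 -0.096] F [-0.21 -0.31 -0.34] T [0.022 0.006 0.009] gap 1.002
((0.5428093671798706, 0.1314792037010193), (0.06847652792930603, 0.2015436291694641), 13.359712600708008) 1578
```

```bash
python3 -m pendant '[[0.5,0,0,0,0,0,-1],[0,0,0,0,0,0,-1],[0,0,0,0,0,0,-1],[0,0,0,0,0,1,-0.3],[0,0,0,0,0,1,-0.3],[0,0,0,0,0,0,-0.3],[0,0,0,0,0,0,-0.3],[0,0,0,0,0,0,-0.3]]' 20; python3 -c "
from h import *
st();print(-np.array((c:=cap('side'))['R']).T@c['t'])"
```

```text
clock: 2.07
tool_pos: [0.2917, 0.5614, 0.2138]
orientation: [0.568, 0.421, -0.421, -0.568]
contact_force: [-0.7, -0.4, -0.1]
finger_gap: 0.672
t 2.07 p [0.2917 0.5614 0.2138] x [0.29  0.957 0.   ] y [ 0.  0. -1.] yaw x 73.2 deg q [ 0.997  0.505  1.326 -0.     1.311 -0.28 ] F [-0.75 -0.37 -0.07] T [0.025 0.041 0.01 ] gap 0.672
[0.16301553 0.51992757 0.53872152]
```

```bash
python3 -m pendant '[[0.52,-0.9,0,0,0,0,-0.3],[0.52,-0.9,0,0,0,0,-0.3],[0.52,-0.9,0,0,0,0,-0.3],[0.52,-0.9,0,0,0,0,-0.3],[0.52,-0.9,0,0,0,0,-0.3],[0.52,-0.9,0,0,0,0,-0.3],[0.52,-0.9,0,0,0,0,-0.3],[0.52,-0.9,0,0,0,0,-0.3]]'; python3 -m pendant '[[0.52,-0.9,0,0,0,0,-0.3],[0.52,-0.9,0,0,0,0,-0.3],[0.52,-0.9,0,0,0,0,-0.3],[0.52,-0.9,0,0,0,0,-0.3],[0.52,-0.9,0,0,0,0,-0.3],[0.52,-0.9,0,0,0,0,-0.3],[0,0,0,0,0,0,-0.3],[0,0,0,0,0,0,-0.3]]';python3 -c "
from h import *
st()"
```

```text
clock: 2.78
tool_pos: [0.4168, 0.3416, 0.2138]
orientation: [-0.569, -0.42, 0.419, 0.57]
contact_force: [0.5, -0.0, 0.0]
finger_gap: 0.649
clock: 3.45
tool_pos: [0.5169, 0.1658, 0.215]
orientation: [0.573, 0.416, -0.412, -0.573]
contact_force: [-0.1, -0.1, 0.1]
finger_gap: 0.65
t 3.45 p [0.5169 0.1658 0.215 ] x [0.314 0.949 0.004] y [ 0.004  0.003 -1.   ] yaw x 71.7 deg q [ 0.199  0.375  1.552  0.002  1.21  -1.052] F [-0.09 -0.14  0.08] T [ 0.04  -0.023  0.054] gap 0.650
```

```bash
python3 -m pendant '[[0.45,-0.58,0,0,0,0,-0.3],[0.45,-0.58,0,0,0,0,-0.3],[0,0,-0.8,0,0,0,-0.3],[0,0,-0.8,0,0,0,-0.3],[0,0,-0.8,0,0,0,-0.3],[0,0,-0.6,0,0,0,-0.3],[0,0,0,0,0,0,-0.3],[0,0,0,0,0,0,-0.3]]'; python3 - <<'E'
from h import *
o,R=st()
s=cap('side');t=cap('top')
def crop(c,X,h,f=8):
    cx,cy=proj(c,X).astype(int);im=c['image']; print(cx-h,cy-h)
    return cv2.resize(im[cy-h:cy+h,cx-h:cx+h],(400,400),interpolation=cv2.INTER_CUBIC)
X=[.545,.131,.1]
cv2.imwrite('pics/z1.png',cv2.convertScaleAbs(np.hstack([crop(s,X,50),crop(t,X,40)]),alpha=1.6))
print(proj(s,o['tool_pos']),proj(t,o['tool_pos']))
E
```

```text
clock: 4.12
tool_pos: [0.5443, 0.1342, 0.1239]
orientation: [0.575, 0.416, -0.409, -0.574]
contact_force: [0.5, 0.4, 1.4]
finger_gap: 0.65
t 4.12 p [0.5443 0.1342 0.1239] x [0.32  0.947 0.007] y [ 0.009  0.004 -1.   ] yaw x 71.3 deg q [ 0.133  0.505  1.619  0.004  1.008 -1.114] F [0.47 0.41 1.42] T [0.038 0.037 0.043] gap 0.650
181 156
178 162
[230.11829953 197.45618371] [216.87152828 201.31062429]
```

View pics/z1.png

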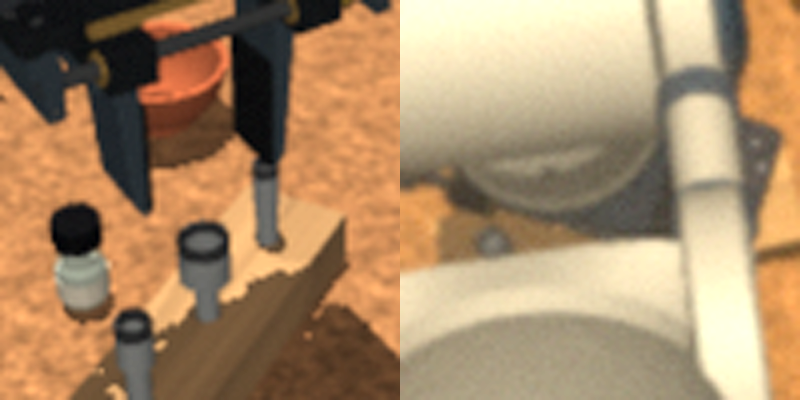

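The side view shows the fingers straddling the wide bit (rim near (204,240) in the crop), with the neighbouring bits and the jar clear. I'll go down.

```bash
python3 -m pendant '[[0,0,-0.5,-0.05,0.11,0,-0.3],[0,0,-0.5,0,0,0,-0.3],[0,0,-0.5,0,0,0,-0.3],[0,0,-0.4,0,0,0,-0.3],[0,0,-0.2,0,0,0,-0.3],[0,0,0,0,0,0,-0.3],[0,0,0,0,0,0,-0.3],[0,0,0,0,0,0,-0.3]]' 25; python3 - <<'E'
from h import *
o,R=st()
E
```

```text
clock: 4.88
tool_pos: [0.5494, 0.1362, 0.065]
orientation: [0.576, 0.416, -0.409, -0.572]
contact_force: [0.2, -1.0, -1.0]
finger_gap: 0.651
t 4.88 p [0.5494 0.1362 0.065 ] x [0.319 0.948 0.005] y [ 0.012  0.002 -1.   ] yaw x 71.4 deg q [ 0.138  0.594  1.657 -0.     0.878 -1.108] F [ 0.18 -0.96 -1.02] T [0.009 0.052 0.006] gap 0.651
```

```bash
python3 -m pendant '[[-0.2,-0.1,-0.2,0,0.15,0,-0.3],[0,0,-0.1,0,0.05,0,-0.3],[0,0,0,0,0,0,-0.3],[0,0,0,0,0,0,0.2],[0,0,0,0,0,0,0.6],[0,0,0,0,0,0,1],[0,0,0,0,0,0,1],[0,0,0,0,0,0,1]]' 25; python3 - <<'E'
from h import *
o,R=st()
E
```

```text
clock: 5.55
tool_pos: [0.5442, 0.133, 0.0575]
orientation: [-0.573, -0.412, 0.413, 0.575]
contact_force: [0.7, 0.3, -0.2]
finger_gap: 0.316
t 5.55 p [0.5442 0.133  0.0575] x [0.32  0.948 0.001] y [-0.002  0.002 -1.   ] yaw x 71.4 deg q [ 0.132  0.604  1.666  0.003  0.873 -1.116] F [ 0.67  0.28 -0.18] T [-0.022 -0.005  0.002] gap 0.316
```

```bash
python3 -m pendant '[[0,0,0,0,0,0,1],[0,0,0,0,0,0,1],[0,0,0,0,0,0,1],[0,0,0,0,0,0,1],[0,0,0.2,0,0,0,1],[0,0,0.3,0,0,0,1],[0,0,0.4,0,0,0,1],[0,0,0,0,0,0,1]]' 25; python3 - <<'E'
from h import *
o,R=st()
s=cap('side','s2.png')
cx,cy=proj(s,o['tool_pos']).astype(int);h=40
cv2.imwrite('pics/z2.png',cv2.convertScaleAbs(cv2.resize(s['image'][cy-h:cy+h,cx-h:cx+h],(600,600),interpolation=cv2.INTER_CUBIC),alpha=1.6))
E
```

```text
clock: 6.22
tool_pos: [0.544, 0.133, 0.0866]
orientation: [-0.573, -0.412, 0.413, 0.575]
contact_force: [0.7, -0.1, -1.7]
finger_gap: 0.279
t 6.22 p [0.544  0.133  0.0866] x [0.32  0.948 0.001] y [-0.003  0.002 -1.   ] yaw x 71.4 deg q [ 0.132  0.561  1.643  0.003  0.94  -1.115] F [ 0.72 -0.06 -1.65] T [ 0.011 -0.053  0.019] gap 0.279
```

View pics/z2.png

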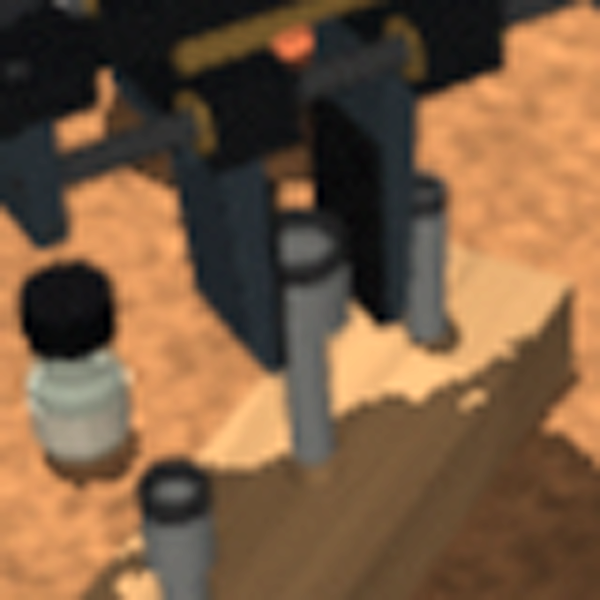

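```bash
python3 -m pendant '[[0,0,0.6,0,0,0,1],[0,0,0.9,0,0,0,1],[0,0,0.9,0,0,0,1],[0,0,0.7,0,0,0,1],[-0.05,-0.4,0.1,0,0,0,1],[-0.1,-0.7,0,0,0,0,1],[-0.15,-0.9,0,0,0,0,1],[-0.15,-0.9,0,0,0,0,1]]'; python3 -m pendant '[[-0.15,-0.9,0,0,0,0,1],[-0.15,-0.9,0,0,0,0,1],[-0.15,-0.9,0,0,0,0,1],[-0.15,-0.9,0,0,0,0,1],[-0.15,-0.9,0,0,0,0,1],[-0.15,-0.9,0,0,0,0,1],[-0.1,-0.5,0,0,0,0,1],[0,0,0,0,0,0,1]]'; python3 -c "
from h import *
st()"
```

```text
clock: 6.93
tool_pos: [0.5277, 0.046, 0.1835]
orientation: [-0.572, -0.413, 0.415, 0.575]
contact_force: [-0.5, -0.8, -1.0]
finger_gap: 0.276
clock: 7.6
tool_pos: [0.4891, -0.146, 0.1768]
orientation: [-0.57, -0.41, 0.416, 0.577]
contact_force: [0.2, 0.3, -2.1]
finger_gap: 0.28
t 7.60 p [ 0.4891 -0.146   0.1768] x [ 0.316  0.949 -0.002] y [-0.012  0.002 -1.   ] yaw x 71.6 deg q [-0.405  0.384  1.662 -0.003  1.108 -1.653] F [ 0.18  0.34 -2.1 ] T [ 0.024 -0.012 -0.017] gap 0.280
```

```bash
python3 -m pendant '[[0.05,-0.6,0,0,0,0,1],[0.05,-0.6,0,0,0,0,1],[0.03,-0.4,0,0,0,0,1],[0,-0.1,0,0,-0.1,0,1],[0,0,0,0,-0.05,0,1],[0,0,0,0,0,0,1],[0,0,0,0,0,0,1],[0,0,0,0,0,0,1]]'; python3 - <<'E'
from h import *
o,R=st()
s=cap('side','s3.png')
cx,cy=proj(s,o['tool_pos']-[0,0,.06]).astype(int);h=36;print(cx-h,cy-h)
cv2.imwrite('pics/z3.png',cv2.convertScaleAbs(cv2.resize(s['image'][cy-h:cy+h,cx-h:cx+h],(600,600),interpolation=cv2.INTER_CUBIC),alpha=1.6))
E
```

```text
clock: 8.27
tool_pos: [0.4893, -0.197, 0.1727]
orientation: [-0.571, -0.413, 0.413, 0.577]
contact_force: [-0.2, -0.2, -1.4]
finger_gap: 0.279
t 8.27 p [ 0.4893 -0.197   0.1727] x [0.318 0.948 0.004] y [-0.004  0.006 -1.   ] yaw x 71.5 deg q [-0.498  0.408  1.632  0.004  1.108 -1.747] F [-0.18 -0.22 -1.43] T [-0.002 -0.009  0.035] gap 0.279
306 107
```

View pics/z3.png

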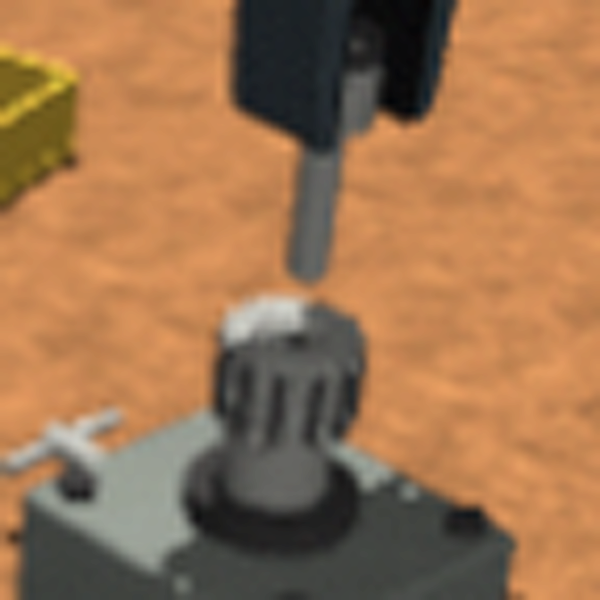

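```bash
python3 - <<'E'
from h import *
s=cap('side');t=cap('top')
print('foot seen',342.3,138.7,'pred',proj(s,[.4893,-.197,.122]))
A=atz(s,340.5,146.4,.103)
print('axis at .122',proj(s,A+[0,0,.019]), 'd/dx',proj(s,[.4993,-.197,.122])-proj(s,[.4893,-.197,.122]),'d/dy',proj(s,[.4893,-.187,.122])-proj(s,[.4893,-.197,.122]))
print(atz(s,342.3,138.7,.122),A)
E
```

```text
foot seen 342.3 138.7 pred [343.04377063 139.66077863]
axis at .122 [341.50284701 139.33877073] d/dx [-3.78207945 -1.27776117] d/dy [-2.06331623  1.61643435]
[ 0.49293471 -0.20010314  0.122     ] [ 0.49289046 -0.1961336   0.103     ]
```

```bash
python3 -m pendant '[[0.1,0,0,-0.08,-0.05,0,1],[0,0,0,0,0,0,1],[0,0,-0.2,0,0,0,1],[0,0,-0.2,0,0,0,1],[0,0,0,0,0,0,1],[0,0,0,0,0,0,1],[0,0,0,0,0,0,1],[0,0,0,0,0,0,1]]'; python3 - <<'E'
from h import *
o,R=st()
s=cap('side','s4.png')
h=20;cx,cy=342,142;print(cx-h,cy-h)
cv2.imwrite('pics/z4.png',cv2.convertScaleAbs(cv2.resize(s['image'][cy-h:cy+h,cx-h:cx+h],(600,600),interpolation=cv2.INTER_CUBIC),alpha=1.6))
E
```

```text
clock: 9.08
tool_pos: [0.4929, -0.1964, 0.1591]
orientation: [0.574, 0.413, -0.413, -0.574]
contact_force: [-0.2, -0.4, -1.3]
finger_gap: 0.28
t 9.08 p [ 0.4929 -0.1964  0.1591] x [ 0.317  0.948 -0.001] y [-0.    -0.001 -1.   ] yaw x 71.5 deg q [-4.910e-01  4.260e-01  1.646e+00 -1.000e-03  1.069e+00 -1.739e+00] F [-0.16 -0.38 -1.3 ] T [0.03  0.006 0.01 ] gap 0.280
322 122
```

View pics/z4.png

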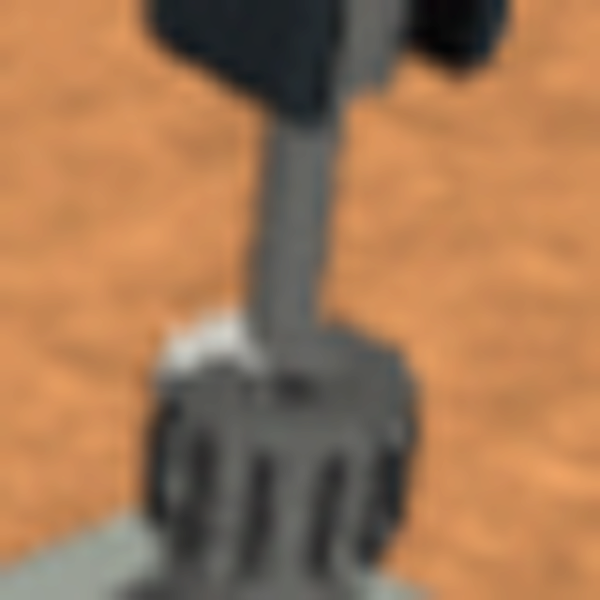

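```bash
python3 -m pendant '[[0,0,-0.15,0,0,0,1],[0,0,-0.15,0,0,0,1],[0,0,-0.15,0,0,0,1],[0,0,-0.1,0,0,0,1],[0,0,0,0,0,0,1],[0,0,0,0,0,0,1],[0,0,0,0,0,0,1],[0,0,0,0,0,0,1]]'; python3 -c "
from h import *
st()"
```

```text
clock: 9.8
tool_pos: [0.4924, -0.1975, 0.1412]
orientation: [0.574, 0.413, -0.414, -0.573]
contact_force: [-1.0, -2.3, -1.0]
finger_gap: 0.278
t 9.80 p [ 0.4924 -0.1975  0.1412] x [ 0.317  0.948 -0.003] y [-0.001 -0.003 -1.   ] yaw x 71.5 deg q [-0.492  0.45   1.666 -0.003  1.025 -1.739] F [-1.04 -2.34 -0.98] T [-0.315  0.36  -0.007] gap 0.278
```

```bash
python3 -m pendant '[[-0.03,-0.04,0,0,0,0,1],[0,0,-0.12,0,0,0,1],[0,0,-0.12,0,0,0,1],[0,0,-0.12,0,0,0,1],[0,0,0,0,0,0,1],[0,0,0,0,0,0,1],[0,0,0,0,0,0,1],[0,0,0,0,0,0,1]]'; python3 -c "
from h import *
st()"
```

```text
clock: 10.47
tool_pos: [0.492, -0.1983, 0.1293]
orientation: [0.574, 0.413, -0.413, -0.573]
contact_force: [-0.5, -0.8, -1.1]
finger_gap: 0.277
t 10.47 p [ 0.492  -0.1983  0.1293] x [ 0.317  0.948 -0.002] y [ 0.    -0.002 -1.   ] yaw x 71.5 deg q [-0.495  0.466  1.68  -0.002  0.995 -1.742] F [-0.46 -0.84 -1.05] T [-0.003  0.042  0.002] gap 0.277
```

```bash
python3 -m pendant '[[0,0,-0.12,0,0,0,1],[0,0,-0.12,0,0,0,1],[0,0,-0.12,0,0,0,1],[0,0,-0.12,0,0,0,1],[0,0,-0.04,0,0,0,1],[0,0,0,0,0,0,1],[0,0,0,0,0,0,1],[0,0,0,0,0,0,1]]'; python3 -c "
from h import *
st()"
```

```text
clock: 11.13
tool_pos: [0.4918, -0.1983, 0.1118]
orientation: [0.574, 0.413, -0.414, -0.573]
contact_force: [-0.9, -0.5, -1.4]
finger_gap: 0.278
t 11.13 p [ 0.4918 -0.1983  0.1118] x [ 0.317  0.948 -0.002] y [ 0.    -0.002 -1.   ] yaw x 71.5 deg q [-0.495  0.491  1.697 -0.002  0.953 -1.742] F [-0.86 -0.46 -1.4 ] T [-0.062  0.061  0.031] gap 0.278
```

```bash
python3 -m pendant '[[0,0,-0.02,0,0,0,1],[0,0,-0.02,0,0,0,1],[0,0,0,0,0,0,1],[0,0,0,0,0,0,1],[0,0,0,0,0,0,1],[0,0,0,0,0,0,1],[0,0,0,0,0,0,1],[0,0,0,0,0,0,1]]'; python3 -c "
from h import *
st()"
```

```text
clock: 11.8
tool_pos: [0.492, -0.1984, 0.1109]
orientation: [0.575, 0.413, -0.414, -0.573]
contact_force: [-0.5, -0.8, -2.1]
finger_gap: 0.281
t 11.80 p [ 0.492  -0.1984  0.1109] x [ 0.317  0.948 -0.002] y [ 0.001 -0.002 -1.   ] yaw x 71.5 deg q [-0.495  0.492  1.698 -0.002  0.95  -1.742] F [-0.53 -0.82 -2.06] T [-0.133  0.136 -0.017] gap 0.281
```

```bash
python3 -m pendant '[[0,0,-0.03,0,0,0,1],[0,0,-0.03,0,0,0,1],[0,0,0,0,0,0,1],[0,0,0,0,0,0,1],[0,0,0,0,0,0,1],[0,0,0,0,0,0,1],[0,0,0,0,0,0,1],[0,0,0,0,0,0,1]]'; python3 -c "
from h import *
st()"
```

```text
clock: 12.47
tool_pos: [0.4924, -0.1988, 0.1103]
orientation: [0.575, 0.413, -0.413, -0.572]
contact_force: [-2.1, -0.4, 1.1]
finger_gap: 0.279
t 12.47 p [ 0.4924 -0.1988  0.1103] x [ 0.317  0.948 -0.003] y [ 0.002 -0.003 -1.   ] yaw x 71.5 deg q [-0.495  0.493  1.699 -0.002  0.947 -1.742] F [-2.11 -0.4   1.13] T [-0.029  0.352  0.035] gap 0.279
```

```bash
python3 -m pendant '[[0,0,0,0,0,0,0.3],[0,0,0,0,0,0,0],[0,0,0,0,0,0,-0.3],[0,0,0,0,0,0,-0.4],[0,0,0,0,0,0,-0.4],[0,0,0,0,0,0,-0.4],[0,0,0,0,0,0,-0.4],[0,0,0,0,0,0,-0.4]]'; python3 - <<'E'
from h import *
o,R=st()
s=cap('side','s5.png')
h=30;cx,cy=342,142;print(cx-h,cy-h)
cv2.imwrite('pics/z5.png',cv2.convertScaleAbs(cv2.resize(s['image'][cy-h:cy+h,cx-h:cx+h],(600,600),interpolation=cv2.INTER_CUBIC),alpha=1.6))
E
```

```text
clock: 13.13
tool_pos: [0.4933, -0.1989, 0.1104]
orientation: [0.576, 0.414, -0.413, -0.572]
contact_force: [0.3, -0.3, -0.6]
finger_gap: 0.704
t 13.13 p [ 0.4933 -0.1989  0.1104] x [ 0.317  0.948 -0.002] y [ 0.004 -0.004 -1.   ] yaw x 71.5 deg q [-0.495  0.493  1.698 -0.002  0.946 -1.742] F [ 0.31 -0.28 -0.58] T [-0.007 -0.023 -0.024] gap 0.704
312 112
```

View pics/z5.png

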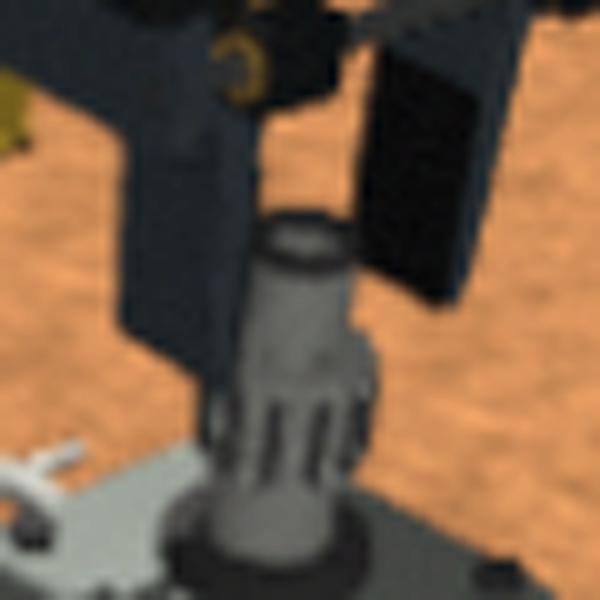

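The bit stands home and released; its rim shows at about (305,240) in the crop, just above the nut. I'll lower the fingers to the nut.

```bash
python3 -m pendant '[[-0.04,0,-0.2,0.05,0.05,0,-0.4],[-0.01,0,-0.3,0,0,0,-0.4],[-0.02,0,-0.3,0,0,0,-0.4],[-0.02,0,-0.2,0,0,0,-0.4],[-0.01,0,-0.02,0,0.03,0,-0.4],[0,0,0,0,0,0,-0.4],[0,0,0,0,0,0,-0.4],[0,0,0,0,0,0,-0.4]]'; python3 - <<'E'
from h import *
o,R=st()
s=cap('side')
print('rim pred if home',proj(s,atz(s,340.5,146.4,.103)+[0,0,.031]),'seen ~ 342.0,135.5')
E
```

```text
clock: 13.85
tool_pos: [0.4892, -0.1986, 0.0753]
orientation: [-0.572, -0.412, 0.414, 0.575]
contact_force: [0.3, -0.3, -0.4]
finger_gap: 0.696
t 13.85 p [ 0.4892 -0.1986  0.0753] x [0.317 0.948 0.   ] y [-0.005  0.002 -1.   ] yaw x 71.5 deg q [-4.980e-01  5.460e-01  1.729e+00 -1.000e-03  8.720e-01 -1.746e+00] F [ 0.31 -0.35 -0.35] T [ 0.037 -0.029 -0.061] gap 0.696
rim pred if home [342.14818892 134.78672594] seen ~ 342.0,135.5
```

```bash
python3 -m pendant '[[0.1,0,0.06,-0.02,-0.05,0,-0.4],[0,0,0,0,0,0,0],[0,0,0,0,0,0,0.4],[0,0,0,0,0,0,1],[0,0,0,0,0,0,1],[0,0,0,0,0,0,1],[0,0,0,0,0,0,1],[0,0,0,0,0,0,1]]' 40; python3 - <<'E'
from h import *
o,R=st()
E
```

```text
clock: 14.57
tool_pos: [0.4929, -0.2001, 0.0785]
orientation: [0.575, 0.413, -0.414, -0.573]
contact_force: [-0.5, -0.5, -0.7]
finger_gap: 0.435
t 14.57 p [ 0.4929 -0.2001  0.0785] x [ 0.317  0.949 -0.002] y [ 0.001 -0.003 -1.   ] yaw x 71.5 deg q [-0.497  0.542  1.723 -0.003  0.874 -1.743] F [-0.55 -0.51 -0.7 ] T [ 0.117 -0.109  0.041] gap 0.435
```

```bash
python3 -m pendant '[[0,0,0,0,0,-0.5,1],[0,0,0,0,0,-0.5,1],[0,0,0,0,0,-0.5,1],[0,0,0,0,0,-0.5,1],[0,0,0,0,0,-0.5,1],[0,0,0,0,0,-0.5,1],[0,0,0,0,0,0,1],[0,0,0,0,0,0,1]]' 40; python3 - <<'E'
from h import *
o,R=st()
E
```

```text
clock: 15.23
tool_pos: [0.4929, -0.2004, 0.0785]
orientation: [0.622, 0.338, -0.34, -0.619]
contact_force: [-0.8, -1.5, -0.2]
finger_gap: 0.435
t 15.23 p [ 0.4929 -0.2004  0.0785] x [ 0.54   0.842 -0.003] y [-0.    -0.004 -1.   ] yaw x 57.3 deg q [-0.496  0.543  1.722 -0.004  0.875 -1.494] F [-0.85 -1.53 -0.24] T [-0.023 -0.07  -0.039] gap 0.435
```

```bash
python3 -m pendant '[[0,0,0,0,0,-0.3,1],[0,0,0,0,0,-0.3,1],[0,0,0,0,0,-0.3,1],[0,0,0,0,0,-0.3,1],[0,0,0,0,0,-0.3,1],[0,0,0,0,0,-0.3,1],[0,0,0,0,0,-0.3,1],[0,0,0,0,0,-0.3,1]]' 40; python3 - <<'E'
from h import *
o,R=st();print(o['qvel'].round(3),o['joint_efforts'].round(3))
E
```

```text
clock: 15.9
tool_pos: [0.4927, -0.2005, 0.0785]
orientation: [0.653, 0.273, -0.275, -0.651]
contact_force: [-0.1, -2.7, -1.7]
finger_gap: 0.436
t 15.90 p [ 0.4927 -0.2005  0.0785] x [ 0.699  0.715 -0.004] y [-0.001 -0.004 -1.   ] yaw x 45.7 deg q [-0.496  0.543  1.722 -0.005  0.876 -1.29 ] F [-0.09 -2.71 -1.73] T [-0.106 -0.139  0.282] gap 0.436
[ 0.     0.001 -0.001 -0.001  0.003  0.31 ] [  0.812 -79.376 -24.857   0.372   0.201  -0.806]
```

```bash
python3 -m pendant '[[0,0,0,0,0,-0.2,1],[0,0,0,0,0,-0.2,1],[0,0,0,0,0,-0.2,1],[0,0,0,0,0,-0.2,1],[0,0,0,0,0,-0.2,1],[0,0,0,0,0,-0.2,1],[0,0,0,0,0,-0.2,1],[0,0,0,0,0,-0.2,1]]' 40; python3 - <<'E'
from h import *
o,R=st();print(o['qvel'].round(3),o['joint_efforts'].round(3))
arm.capture('top')
o,R=st();print(o['qvel'].round(3),o['joint_efforts'].round(3))
E
```

```text
clock: 16.57
tool_pos: [0.4926, -0.2006, 0.0785]
orientation: [0.671, 0.227, -0.229, -0.668]
contact_force: [-1.2, -3.4, -1.3]
finger_gap: 0.436
t 16.57 p [ 0.4926 -0.2006  0.0785] x [ 0.792  0.61  -0.004] y [-0.002 -0.004 -1.   ] yaw x 37.6 deg q [-0.496  0.543  1.721 -0.006  0.877 -1.149] F [-1.18 -3.36 -1.3 ] T [-0.162 -0.094  0.226] gap 0.436
[-0.     0.    -0.001  0.     0.003  0.21 ] [  0.994 -79.345 -24.913   0.472   0.201  -0.482]
t 16.62 p [ 0.4926 -0.2006  0.0785] x [ 0.793  0.609 -0.004] y [-0.002 -0.004 -1.   ] yaw x 37.5 deg q [-0.496  0.543  1.721 -0.006  0.877 -1.147] F [-1.05 -2.07 -1.43] T [-0.23  -0.072  0.132] gap 0.439
[-0.001  0.001  0.001 -0.     0.    -0.041] [  1.065 -79.349 -24.918   0.456   0.196  -0.544]
```

```bash
cat > m.py <<'E'
from h import *
o=arm.observe();R=Ro.from_quat(o['orientation']).as_matrix()
y=np.arctan2(R[1,0],R[0,0])
print('t %.2f turned %.3f Tz %.3f e6 %.3f qv6 %.3f F'%(o['clock'],np.radians(71.5)-y,o['wrist_torque'][2],o['joint_efforts'][5],o['qvel'][5]),o['contact_force'].round(1),'T',o['wrist_torque'].round(2),'p',o['tool_pos'].round(4),'gap %.3f'%o['finger_gap'])
E
for i in 1; do python3 -m pendant '[[0,0,0,0,0,-0.2,1],[0,0,0,0,0,-0.2,1],[0,0,0,0,0,-0.2,1],[0,0,0,0,0,-0.2,1],[0,0,0,0,0,-0.15,1],[0,0,0,0,0,-0.15,1],[0,0,0,0,0,-0.15,1],[0,0,0,0,0,-0.15,1]]'>/dev/null; python3 m.py;done
```

```text
t 17.28 turned 0.716 Tz 0.261 e6 -0.295 qv6 0.160 F [-2.  -1.9 -1.1] T [-0.3  -0.04  0.26] p [ 0.4925 -0.2007  0.0785] gap 0.440
```

```bash
python3 -m pendant '[[0,0,0,0,0,-0.15,1],[0,0,0,0,0,-0.15,1],[0,0,0,0,0,-0.15,1],[0,0,0,0,0,-0.15,1],[0,0,0,0,0,-0.15,1],[0,0,0,0,0,-0.15,1],[0,0,0,0,0,-0.15,1],[0,0,0,0,0,-0.15,1]]'>/dev/null; python3 m.py
```

```text
t 17.95 turned 0.823 Tz 0.194 e6 -0.304 qv6 0.159 F [-2.  -2.3 -0.2] T [-0.36 -0.    0.19] p [ 0.4924 -0.2007  0.0785] gap 0.433
```

```bash
python3 -m pendant '[[0,0,0,0,0,-0.15,1],[0,0,0,0,0,-0.15,1],[0,0,0,0,0,-0.15,1],[0,0,0,0,0,-0.15,1],[0,0,0,0,0,-0.15,1],[0,0,0,0,0,-0.15,1],[0,0,0,0,0,-0.15,1],[0,0,0,0,0,-0.15,1]]'>/dev/null; python3 m.py
```

```text
t 18.62 turned 0.930 Tz 0.221 e6 -0.302 qv6 0.159 F [-1.5 -2.6 -0.6] T [-0.38  0.02  0.22] p [ 0.4923 -0.2008  0.0785] gap 0.436
```

```bash
python3 -m pendant '[[0,0,0,0,0,-0.15,1],[0,0,0,0,0,-0.15,1],[0,0,0,0,0,-0.15,1],[0,0,0,0,0,-0.15,1],[0,0,0,0,0,-0.15,1],[0,0,0,0,0,-0.15,1],[0,0,0,0,0,-0.15,1],[0,0,0,0,0,-0.15,1]]'>/dev/null; python3 m.py
```

```text
t 19.28 turned 1.036 Tz 0.236 e6 -0.302 qv6 0.160 F [-2.1 -3.  -1.8] T [-0.49  0.    0.24] p [ 0.4922 -0.2008  0.0785] gap 0.434
```

e6 is a very steady indicator at constant speed (-0.302). Continuing one call at a time.

```bash
python3 -m pendant '[[0,0,0,0,0,-0.15,1],[0,0,0,0,0,-0.15,1],[0,0,0,0,0,-0.15,1],[0,0,0,0,0,-0.15,1],[0,0,0,0,0,-0.15,1],[0,0,0,0,0,-0.15,1],[0,0,0,0,0,-0.15,1],[0,0,0,0,0,-0.15,1]]'>/dev/null; python3 m.py
```

```text
t 19.95 turned 1.143 Tz 0.260 e6 -0.301 qv6 0.158 F [-2.4 -2.4 -0.7] T [-0.52  0.06  0.26] p [ 0.4921 -0.2008  0.0785] gap 0.440
```

```bash
python3 -m pendant '[[0,0,0,0,0,-0.15,1],[0,0,0,0,0,-0.15,1],[0,0,0,0,0,-0.15,1],[0,0,0,0,0,-0.15,1],[0,0,0,0,0,-0.15,1],[0,0,0,0,0,-0.15,1],[0,0,0,0,0,-0.15,1],[0,0,0,0,0,-0.15,1]]'>/dev/null; python3 m.py
```

```text
t 20.62 turned 1.249 Tz 0.258 e6 -0.300 qv6 0.156 F [-3.  -2.9 -1.3] T [-0.54  0.12  0.26] p [ 0.492  -0.2008  0.0785] gap 0.436
```

```bash
python3 -m pendant '[[0,0,0,0,0,-0.15,1],[0,0,0,0,0,-0.15,1],[0,0,0,0,0,-0.15,1],[0,0,0,0,0,-0.15,1],[0,0,0,0,0,-0.15,1],[0,0,0,0,0,-0.15,1],[0,0,0,0,0,-0.15,1],[0,0,0,0,0,-0.15,1]]'>/dev/null; python3 m.py
```

```text
t 21.28 turned 1.356 Tz 0.204 e6 -0.300 qv6 0.158 F [-2.6 -2.7 -0.3] T [-0.61  0.15  0.2 ] p [ 0.4919 -0.2008  0.0785] gap 0.441
```

```bash
python3 -m pendant '[[0,0,0,0,0,-0.15,1],[0,0,0,0,0,-0.15,1],[0,0,0,0,0,-0.15,1],[0,0,0,0,0,-0.15,1],[0,0,0,0,0,-0.15,1],[0,0,0,0,0,-0.15,1],[0,0,0,0,0,-0.15,1],[0,0,0,0,0,-0.15,1]]'>/dev/null; python3 m.py
```

```text
t 21.95 turned 1.463 Tz 0.202 e6 -0.299 qv6 0.157 F [-3.4 -2.9 -0.4] T [-0.65  0.23  0.2 ] p [ 0.4918 -0.2008  0.0785] gap 0.435
```

```bash
python3 -m pendant '[[0.02,0,0,0,0,-0.15,1],[0,0,0,0,0,-0.15,1],[0,0,0,0,0,-0.15,1],[0,0,0,0,0,-0.15,1],[0,0,0,0,0,-0.15,1],[0,0,0,0,0,-0.15,1],[0,0,0,0,0,-0.15,1],[0,0,0,0,0,-0.15,1]]'>/dev/null; python3 m.py
```

```text
t 22.62 turned 1.569 Tz 0.272 e6 -0.299 qv6 0.158 F [-4.3 -2.7  0.4] T [-0.73  0.26  0.27] p [ 0.4917 -0.2008  0.0785] gap 0.438
```

```bash
python3 -m pendant '[[0,0,0,0,0,-0.1,1],[0,0,0,0,0,-0.1,1],[0,0,0,0,0,-0.1,1],[0,0,0,0,0,-0.1,1],[0,0,0,0,0,-0.1,1],[0,0,0,0,0,-0.1,1],[0,0,0,0,0,-0.1,1],[0,0,0,0,0,-0.1,1]]'>/dev/null; python3 m.py
```

```text
t 23.28 turned 1.640 Tz 0.270 e6 -0.125 qv6 0.105 F [-3.2 -2.3  0.2] T [-0.75  0.3   0.27] p [ 0.4917 -0.2008  0.0785] gap 0.435
```

```bash
python3 -m pendant '[[0,0,0,0,0,-0.1,1],[0,0,0,0,0,-0.1,1],[0,0,0,0,0,-0.1,1],[0,0,0,0,0,-0.1,1],[0,0,0,0,0,-0.1,1],[0,0,0,0,0,-0.1,1],[0,0,0,0,0,-0.1,1],[0,0,0,0,0,-0.1,1]]'>/dev/null; python3 m.py
```

```text
t 23.95 turned 1.711 Tz 0.217 e6 -0.125 qv6 0.105 F [-4.3 -2.5 -0.7] T [-0.79  0.29  0.22] p [ 0.4916 -0.2007  0.0785] gap 0.440
```

```bash
python3 -m pendant '[[0,0,0,0,0,-0.1,1],[0,0,0,0,0,-0.1,1],[0,0,0,0,0,-0.1,1],[0,0,0,0,0,-0.1,1],[0,0,0,0,0,-0.1,1],[0,0,0,0,0,-0.1,1],[0,0,0,0,0,-0.1,1],[0,0,0,0,0,-0.1,1]]'>/dev/null; python3 m.py
```

```text
t 24.62 turned 1.782 Tz 0.240 e6 -0.121 qv6 0.106 F [-4.1 -2.4  0.1] T [-0.75  0.37  0.24] p [ 0.4915 -0.2007  0.0784] gap 0.436
```

```bash
python3 -m pendant '[[0,0,0,0,0,-0.1,1],[0,0,0,0,0,-0.1,1],[0,0,0,0,0,-0.1,1],[0,0,0,0,0,-0.1,1],[0,0,0,0,0,-0.1,1],[0,0,0,0,0,-0.1,1],[0,0,0,0,0,-0.1,1],[0,0,0,0,0,-0.1,1]]'>/dev/null; python3 m.py
```

```text
t 25.28 turned 1.853 Tz 0.300 e6 -0.082 qv6 0.105 F [-3.8 -1.8  0.7] T [-0.78  0.34  0.3 ] p [ 0.4915 -0.2007  0.0785] gap 0.436
```

Touch detected: e6 is up 0.043 and Tz is 0.30, so the jaws met the shank at about 1.80 rad. The target is about 2.0 rad.

```bash
python3 -m pendant '[[0,0,0,0,0,-0.1,1],[0,0,0,0,0,-0.1,1],[0,0,0,0,0,-0.1,1],[0,0,0,0,0,-0.1,1],[0,0,0,0,0,-0.1,1],[0,0,0,0,0,-0.1,1],[0,0,0,0,0,-0.1,1],[0,0,0,0,0,-0.1,1]]'>/dev/null; python3 m.py
```

```text
t 25.95 turned 1.924 Tz 0.322 e6 -0.034 qv6 0.104 F [-3.  -2.7  0.8] T [-0.85  0.41  0.32] p [ 0.4914 -0.2006  0.0785] gap 0.438
```

```bash
python3 -m pendant '[[0,0,0,0,0,-0.1,1],[0,0,0,0,0,-0.1,1],[0,0,0,0,0,-0.1,1],[0,0,0,0,0,-0.1,1],[0,0,0,0,0,-0.1,1],[0,0,0,0,0,-0.1,1],[0,0,0,0,0,-0.1,1],[0,0,0,0,0,-0.1,1]]'>/dev/null; python3 m.py
```

```text
t 26.62 turned 1.995 Tz 0.376 e6 0.017 qv6 0.104 F [-4.  -1.9 -0. ] T [-0.8   0.42  0.38] p [ 0.4913 -0.2006  0.0785] gap 0.440
```

```bash
python3 -m pendant '[[0,0,0,0,0,-0.1,1],[0,0,0,0,0,-0.1,1],[0,0,0,0,0,-0.1,1],[0,0,0,0,0,0,1],[0,0,0,0,0,0,1],[0,0,0,0,0,0,0.2],[0,0,0,0,0,0,-0.2],[0,0,0,0,0,0,-0.4]]'>/dev/null; python3 m.py;  python3 -m pendant '[[0,0,0,0,0,0,-0.4],[0,0,0,0,0,0,-0.4],[0,0,0,0,0,0,-0.4],[0,0,0,0,0,0,-0.4],[0,0,0,0,0,0,-0.4],[0,0,0,0,0,0,-0.4],[0,0,0,0,0,0,-0.4],[0,0,0,0,0,0,-0.4]]'; python3 -c "
from h import *
st()"
```

```text
t 27.28 turned 2.023 Tz 0.030 e6 -0.017 qv6 0.001 F [ 0.4  0.8 -0.2] T [-0.1   0.15  0.03] p [ 0.4918 -0.2003  0.0785] gap 0.552
clock: 27.95
tool_pos: [0.493, -0.2001, 0.0786]
orientation: [-0.654, 0.27, -0.266, 0.655]
contact_force: [0.5, 0.4, -0.2]
finger_gap: 0.698
t 27.95 p [ 0.493  -0.2001  0.0786] x [ 0.714 -0.701 -0.006] y [-0.004  0.004 -1.   ] yaw x -44.5 deg q [-0.499  0.545  1.716  0.002  0.886  0.276] F [ 0.53  0.38 -0.23] T [-0.089  0.134  0.006] gap 0.698
```

Released. Now I'll raise straight up, clear of the rim at 134 mm.

```bash
python3 -m pendant '[[0,0,0.2,0,0,0,-0.4],[0,0,0.4,0,0,0,-0.4],[0,0,0.6,0,0,0,-0.4],[0,0,0.8,0,0,0,-0.4],[0,0,0.8,0,0,0,-0.4],[0,0,0.8,0,0,0,-0.4],[0,0,0,0,0,0,-0.4],[0,0,0,0,0,0,-0.4]]'; python3 -m pendant '[[-0.5,0.7,0.6,0,0,0,-0.4],[-0.5,0.9,0.3,0,0,0,-0.4],[-0.5,0.9,0,0,0,0,-0.4],[-0.3,0.9,0,0,0,0,-0.4],[0,0.9,0,0,0,0,-0.4],[0,0.5,0,0,0,0,-0.4],[0,0,0,0,0,0,-0.4],[0,0,0,0,0,0,-0.4]]'; python3 - <<'E'
from h import *
st()
s=cap('side');t=cap('top')
def crop(c,x,y,h): return cv2.resize(c['image'][y-h:y+h,x-h:x+h],(400,400),interpolation=cv2.INTER_CUBIC)
cv2.imwrite('pics/z6.png',cv2.convertScaleAbs(np.hstack([crop(s,340,148,25),crop(t,347,220,25)]),alpha=1.6))
cv2.imwrite('pics/s6.png',s['image'])
E
```

```text
clock: 28.62
tool_pos: [0.4915, -0.1994, 0.1935]
orientation: [-0.654, 0.27, -0.265, 0.655]
contact_force: [-0.2, -0.2, -1.3]
finger_gap: 0.703
clock: 29.28
tool_pos: [0.4321, -0.0504, 0.2185]
orientation: [-0.654, 0.272, -0.264, 0.655]
contact_force: [-0.6, -0.1, -0.0]
finger_gap: 0.704
t 29.28 p [ 0.4321 -0.0504  0.2185] x [ 0.712 -0.702 -0.011] y [-0.009  0.006 -1.   ] yaw x -44.6 deg q [-0.256  0.226  1.773  0.004  1.153  0.521] F [-0.55 -0.12 -0.04] T [-0.06   0.096  0.02 ] gap 0.704
```

View pics/z6.png

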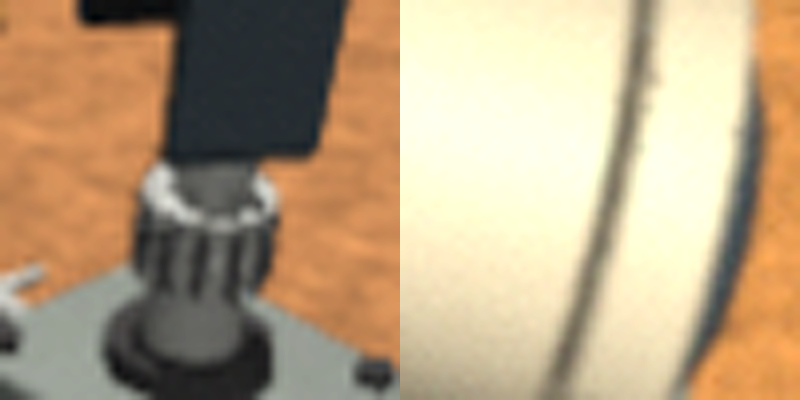

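View pics/s6.png

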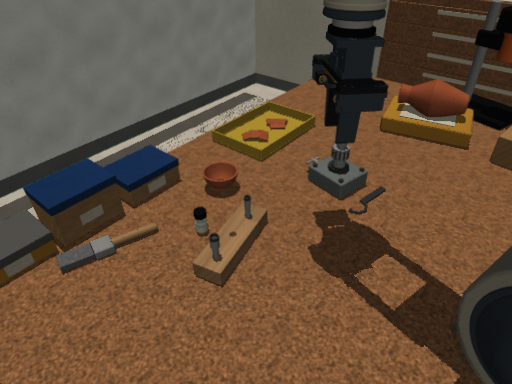

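The fingers hide the bit's tube in the side view, so I'll move further aside and look again.

```bash
python3 -m pendant '[[0,0.9,0.3,0,0,0,-0.4],[0,0.9,0.2,0,0,0,-0.4],[0,0.9,0,0,0,0,-0.4],[0,0.9,0,0,0,0,-0.4],[0,0.9,0,0,0,0,-0.4],[0,0.5,0,0,0,0,-0.4],[0,0,0,0,0,0,-0.4],[0,0,0,0,0,0,-0.4]]'; python3 - <<'E'
from h import *
st()
s=cap('side');t=cap('top')
def crop(c,x,y,h): return cv2.resize(c['image'][y-h:y+h,x-h:x+h],(400,400),interpolation=cv2.INTER_CUBIC)
cv2.imwrite('pics/z7.png',cv2.convertScaleAbs(np.hstack([crop(s,340,148,25),crop(t,347,220,25)]),alpha=1.6))
A=atz(s,340.5,146.4,.103);B=atz(t,347.2,220.2,.103)
print('side crop rim pred',(proj(s,A+[0,0,.031])-[315,123])*8,'top',(proj(t,B+[0,0,.031])-[322,195])*8)
E
```

```text
clock: 30.05
tool_pos: [0.4356, 0.0974, 0.2326]
orientation: [-0.652, 0.276, -0.269, 0.653]
contact_force: [-0.3, 0.7, 0.4]
finger_gap: 0.697
t 30.05 p [0.4356 0.0974 0.2326] x [ 0.703 -0.711 -0.01 ] y [-0.01   0.005 -1.   ] yaw x -45.3 deg q [0.082 0.225 1.729 0.006 1.197 0.871] F [-0.34  0.68  0.36] T [-0.074  0.07   0.041] gap 0.697
side crop rim pred [217.18551137  94.2938075 ] top [219.94784048 186.41049242]
```

View pics/z7.png

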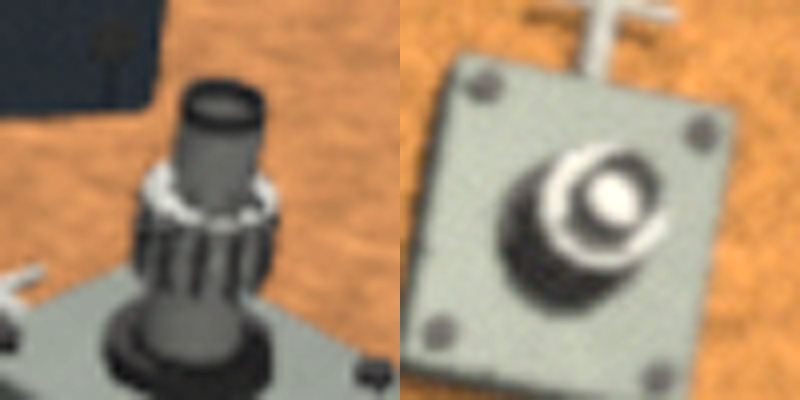

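The bit stands upright on the chuck's axis: its rim is at about (222,105) in the side crop and (618,197) in the top crop, close to the predicted home position. The robot is clear, so I'll hand in.

```bash
python3 -c "
from workcell import arm
print(arm.sign_off())"
```

```text
the job is handed in; nothing more can be done
None
```

I moved the wide bit from the middle rack hole into the chuck, tightened the collet nut on it, and handed the job in at about 30 s of the 72 s allowed. The hand-in reports no verdict.

- **Seating:** The bit met the bore's floor with a touch of about 3 N, at the height I had predicted from the grasp. On the way down it rubbed sideways with about 2 to 3 N, which a shift of under 1 mm cleared.
- **Tightening:** I turned the nut clockwise about 2.02 rad. Free turning read about 0.24 N m, and the jaws met the shank at about 1.80 rad. The last reading while turning was a rise of 0.14 N m, and I turned about 0.03 rad further after it. That puts the final rise at an estimated 0.16 N m, inside the 0.12 to 0.2 N m range.
- **Last checks:** After release, both cameras show the bit upright on the chuck's axis, and its rim has not moved since seating. In both pictures the rim sits about 1 pixel below the predicted home position, which is within how well I can read them.
- **Other things on the bench:** The other two bits and the bystanders looked undisturbed by eye in the side picture taken shortly before hand-in. I did not measure their positions again. The arm is clear of everything.
- **Not measured:** I have no direct reading of the jaws' grip force. It follows only from the torque rise and the turn after touch.

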